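# Nest the measuring cups on the cork mat

## Task

Nest the four white measuring cups on the round cork mat, one cup at a time from the largest to the smallest: stand the largest upright in the middle of the mat, then set each next smaller cup fully down inside the one before, until the smallest is innermost. The handles may point any way. Leave the other things on the worktop standing where they are.

Things in the scene. Friction and masses are not known exactly. Their poses are not given: they have to be found in the camera images.
- cup_largest: Largest of 4 white plastic measuring cups: round, open, 84 mm across the rim, 78 the foot, 48 high, wall 2.5, floor 7, about 130 g. Origin: centre of underside, z up. Flat handle along its -x: 14 wide, 6 thick, top level with rim, end 90 mm from axis; pinch from above 62 mm from axis.
- cup_second: Second largest of 4 white plastic measuring cups: round, open, 69 mm across the rim, 63 the foot, 48 high, wall 2.5, floor 7, about 100 g. Origin: centre of underside, z up. Flat handle along its -x: 14 wide, 6 thick, top level with rim, end 90 mm from axis; pinch from above 62 mm from axis. Nested: 7 mm above the larger cup, 5 mm play all round, handle 1 mm over the larger's rim and handle.
- cup_third: Third largest of 4 white plastic measuring cups: round, open, 54 mm across the rim, 48 the foot, 48 high, wall 2.5, floor 7, about 80 g. Origin: centre of underside, z up. Flat handle along its -x: 14 wide, 6 thick, top level with rim, end 90 mm from axis; pinch from above 62 mm from axis. Nested: 7 mm above the larger cup, 5 mm play all round, handle 1 mm over the larger's rim and handle.
- cup_smallest: Smallest of 4 white plastic measuring cups: round, open, 39 mm across the rim, 33 the foot, 48 high, wall 2.5, floor 7, about 60 g. Origin: centre of underside, z up. Flat handle along its -x: 14 wide, 6 thick, top level with rim, end 90 mm from axis; pinch from above 62 mm from axis. Nested: 7 mm above the larger cup, 5 mm play all round, handle 1 mm over the larger's rim and handle.
- cork_mat: Round cork mat, 110 mm across, 8 mm thick, fixed to the worktop. Origin: centre of its underside (at worktop height). The largest cup goes on it.
- pepper_mill: Bystander: dark wooden pepper mill, 52 mm across, 108 mm high. Loose and standing upright; leave it. Origin: centre of the underside.
- spice_jar: Bystander: amber glass spice jar with a black lid, 46 mm across, 90 mm high. Loose and standing upright; leave it. Origin: centre of the underside.
- salt_pot: Bystander: round terracotta salt pot with a small knob, 68 mm across, 70 mm high. Loose and standing upright; leave it. Origin: centre of the underside.
- mug: Bystander: blue mug, 80 mm across plus a handle along its +y, 90 mm high. Loose and standing upright; leave it. Origin: centre of the underside.
- tin: Bystander: metal tin with a green label band, 70 mm across, 100 mm high. Loose and standing upright; leave it. Origin: centre of the underside.
Mind the look-alikes: they are no part of the job. Leave any blue look-alike of the cup_smallest alone. What is shaped like the cup_largest but black is not meant.

How it is judged:
By the outcome, as a careful person would: the job done as asked, in the order asked, and still so for the second after the job is handed in, with the robot touching nothing.
It also fails if it takes over 120 s, if anything falls off the work surface, if the arm or the gripper's body presses on something with over 40 N, if the wrist force passes 120 N, or if a joint passes its speed limit or range.

## Robot

A 6-joint arm with a two-finger parallel gripper is mounted at the origin on the work surface. World frame = base frame: x ahead of the robot, y to its left, z up, the work surface at z = 0. Lengths are in mm, angles in degrees, forces in N, time in s.
With the tool pointing down it reaches from about 350 to 925 mm from the base axis. Payload 6.4 kg.
Tool frame: the origin (TCP) lies at the very end of the fingers, on their centre line; the grasp point (between the pads) lies 19 mm behind it; z points along the fingers, y is the direction in which the jaws open and shut (so a half turn about z gives the same grasp; the last joint's range is limited). The gripper opens to 85 mm and grips with 20 to 120 N. Pads are 22 mm wide; open, the fingers measure 114 mm over their backs; the gripper's body (76 mm by 85 mm) begins 54 mm behind the grasp point. The pads swing forward as they close: fully open they stand 13 mm farther back than shut.
Start: joints at [53.852, 14.043, 89.255, -0, 76.702, -9.975], TCP at [286.7, 583.367, 231.29] pointing down, gripper open.
Joint ranges: [-179.41, 179.41], [-58.25, 129.5], [7.25, 145.43], [-54.29, 234.29], [11.92, 165.04], [-157.13, 157.13]. Speed limits (degrees/s): [147.25, 147.25, 180, 180, 180, 180].

## Interface

Orientations are given as [roll, pitch, yaw] about the fixed x, y, z axes, in that order (R = Rz(yaw) Ry(pitch) Rx(roll)).
In Python, from plant import readout, snapshot, calibration, job_done gives the robot as it stands.
- The arm moves only by the tool arm_command, never from a script. Its argument "rows" is text: rows parted by semicolons, each of 5 numbers parted by spaces: the shift along the tool's x, y, z in units of 60 mm (1.0 is 60 mm), then the turn about the tool's z in units of 6 degrees (1.0 is 6 degrees), then the closure in counts, from 0 (fully open) to 255 (shut). In form: tx ty tz spin grip; .... A call has exactly 8 rows; each row is the pose to reach, as a shift and turn from the pose commanded when the call began, along the tool's axes at that moment; what a row does not reach only later rows make up. A row lasts 1/8 s, in which the tool goes at most 62.5 mm and 10.7 degrees, less where a joint would pass 70% of its speed; a pose out of reach is approached as far as the arm can. A call with a gripper value outside its range is refused whole. The fingers move at their own pace and stop on an object; the grip force is fixed at half the most. Time passes only in rows, so rows that repeat a pose let the fingers close, or fill a call up. It gives the time, the measured TCP pose, the force and the opening at its end, in the units of the state.
- readout.get_state(): the state, without advancing time (a new reading comes with each control period).
- snapshot(name): name is "scene" or "side" or "wrist"; returns the picture (480x640x3 uint8, red, green, blue); there is no depth.
- calibration(name): a dict with "fx", "fy", "cx", "cy" (pixels), "k1" (the pictures are not rectified: a ray, as slopes to the right and down, at radius r is drawn at 1 + k1 r^2 times it, then the intrinsics apply), "rvec" (rotation vector, rad) and "tvec" (3), from world to camera coordinates, as OpenCV has them. Camera axes: x right, y down, z forward; pixel columns grow to the right and rows downward; lengths in mm; the calibration is good to about 2 mm. A picture is of the moment at which its call begins: read the wrist's pose just before it. calibration takes no time and is no camera call; for the wrist camera it gives the pose at the moment of the call.
- job_done(): hands the job in, once; it reports no verdict.
The state is a dict: "time_s": time; "qpos": joint angles; "joint_velocities": joint speeds; "joint_torque": joint torques, N m; "tcp_pos": TCP position; "eef_rot": TCP orientation; "wrist_force": force on the tool from outside, world axes, zero at the start; "ft_torque": the same for the moment, N m; "finger_gap": opening from 0.0 (shut) to 1.0 (fully open).
Only numpy, scipy, OpenCV 4.12 (cv2) and the standard library are available. Lean on these libraries where they do the work, as an engineer would, in place of code of your own. Each camera call takes 0.05 s, during which the arm holds its last target. There are 200 camera calls.

## Working session

There is one attempt and no reset: what is moved stays moved. The work goes in short steps, Python scripts to look and compute and a tool call to move; the robot and the scene stay as the last step left them, time stands still between calls to the robot, and variables do not carry over. Pictures are saved under pics/ and viewed, about 12 in all and at most 16, crops included, and the job is handed in when it is done.

Besides the shell and the picture viewer there is one more tool, called after ">>>" by a JSON object that holds its "fn" and its "kwargs". arm_command: Moves the arm, as the interface text tells. Its arguments: {"type":"object","properties":{"rows":{"type":"string"}},"required":["rows"]}

```bash
ls; mkdir -p pics; cat > h.py <<'E'
import numpy as np, cv2
from plant import readout, snapshot, calibration, job_done
def shot(name,fn):
    c=calibration(name); im=snapshot(name); cv2.imwrite('pics/'+fn,im[:,:,::-1]); return im,c
def ray(c,u,v):
    K=np.array([[c['fx'],0,c['cx']],[0,c['fy'],c['cy']],[0,0,1.]])
    p=cv2.undistortPoints(np.array([[[u,v]]],float),K,np.array([c['k1'],0,0,0.]))[0,0]
    R=cv2.Rodrigues(np.array(c['rvec'],float))[0]; t=np.array(c['tvec'],float)
    return -R.T@t, R.T@np.array([p[0],p[1],1.])
def onz(c,u,v,z):
    o,d=ray(c,u,v); return o+d*(z-o[2])/d[2]
def proj(c,P):
    K=np.array([[c['fx'],0,c['cx']],[0,c['fy'],c['cy']],[0,0,1.]])
    return cv2.projectPoints(np.array(P,float).reshape(-1,3),np.array(c['rvec'],float),np.array(c['tvec'],float),K,np.array([c['k1'],0,0,0.]))[0].reshape(-1,2)
E
python3 - <<'E'
from h import *
s=readout.get_state(); print(s)
for n in ['scene','side','wrist']:
    im,c=shot(n,n+'0.png'); print(n,c, ray(c,320,240))
E
```

```text
pics
{'time_s': 0.0, 'qpos': array([ 5.38531919e+01,  1.40834097e+01,  8.93245227e+01,  2.42779247e-03,
        7.67016513e+01, -9.97591427e+00]), 'joint_velocities': array([ 0.05328022,  0.03047184, -0.0009916 ,  0.00650423,  0.02625285,
        0.00358019]), 'joint_torque': array([-3.86615677e-03, -4.29498374e+01, -3.26131189e+01, -2.63596421e-04,
        5.24683652e-03,  1.06006331e-05]), 'tcp_pos': array([286.34497065, 582.91560419, 230.1918833 ]), 'eef_rot': array([-1.79892482e+02, -2.13095528e-02,  1.53828525e+02]), 'wrist_force': array([-0.11659806, -0.51657893,  1.00930615]), 'ft_torque': array([-0.0032582 , -0.01686117, -0.01515195]), 'finger_gap': 1.0003617073797555}
scene {'fx': 475.7153957412775, 'fy': 475.7153957412775, 'cx': 325.06108277783557, 'cy': 241.2799782719378, 'k1': -0.06838331588554229, 'rvec': array([ 1.08499143,  2.53842659, -0.87705378]), 'tvec': array([ 402.23063039, -257.44712198, 1479.94547946])} (array([1071.94337   ,  489.30777941, 1014.80167094]), array([-0.43021111, -0.44103597, -0.78773479]))
side {'fx': 435.89447031725206, 'fy': 435.89447031725206, 'cx': 320.99703338655775, 'cy': 237.4666656758967, 'k1': -0.003208919631513484, 'rvec': array([ 2.41865544, -0.16585668,  0.06287602]), 'tvec': array([-545.1943436 ,   13.56659039,  995.66593439])} (array([ 451.59224346, -713.40384583,  758.87480915]), array([ 0.08740734,  0.64781369, -0.75679349]))
wrist {'fx': 410.7487858619512, 'fy': 410.7487858619512, 'cx': 317.0917568570096, 'cy': 240.69083198495449, 'k1': -0.03932141743377705, 'rvec': array([-2.4338959 , -1.51544396, -0.23473941]), 'tvec': array([-649.73924269,  -40.66722189,  381.53263553])} (array([217.27428483, 618.16726731, 374.22342682]), array([ 0.27526655, -0.12995568, -0.95257168]))
```

View pics/scene0.png

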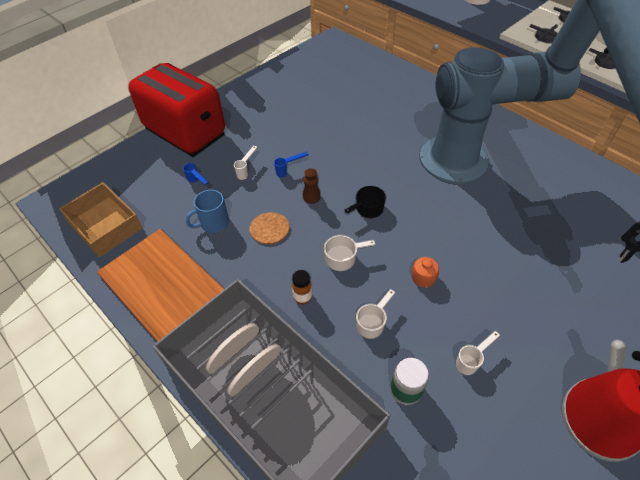

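View pics/side0.png

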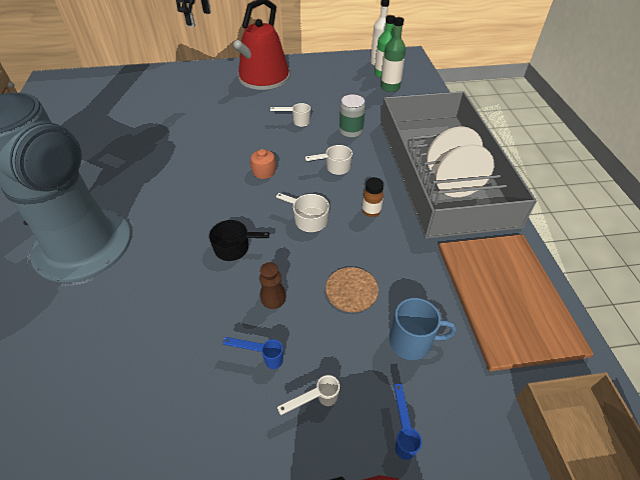

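The scene view shows the white cups at about (340,250), (371,318), (470,357) and (241,168), and the mat at (269,228). The blue spoon-like cups are at (280,165) and (195,172), and the black cup is at (370,200). Next I'll get rough positions from both views.

```bash
cat >> h.py <<'E'
def white(im):
    h=cv2.cvtColor(im,cv2.COLOR_RGB2HSV); return ((h[:,:,1]<60)&(h[:,:,2]>125)).astype(np.uint8)
E
python3 - <<'E'
from h import *
def load(n): return cv2.imread(f'pics/{n}0.png')[:,:,::-1].copy(), calibration(n)
S={'scene':[(340,250),(371,318),(470,357),(241,168)],'side':[(311,210),(339,158),(301,114),(328,388)]}
for n in S:
    im,c=load(n); k,l,st,ce=cv2.connectedComponentsWithStats(white(im))
    for (u,v) in S[n]:
        best=min(range(1,k),key=lambda i:np.hypot(*(ce[i]-[u,v]))+(1e3 if st[i,4]<100 else 0))
        ys,xs=np.where(l==best)
        P=np.array([onz(c,a,b,48)[:2] for a,b in zip(xs,ys)])
        # handle end: farthest from rim guess
        g=onz(c,u,v,48)[:2]; d=np.hypot(*(P-g).T); e=P[d>d.max()-4].mean(0)
        print(n,(u,v),st[best],'rim',g.round(),'end',e.round(),'dist',d.max().round(),'yaw of handle',np.degrees(np.arctan2(*(e-g)[::-1])).round())
    h=cv2.cvtColor(im,cv2.COLOR_RGB2HSV)
    m=((h[:,:,0]>5)&(h[:,:,0]<18)&(h[:,:,1]>90)&(h[:,:,2]>90)).astype(np.uint8)
    k,l,st,ce=cv2.connectedComponentsWithStats(m)
    u,v=(269,228) if n=='scene' else (352,289)
    i=l[v,u]; ct=max(cv2.findContours((l==i).astype(np.uint8),0,1)[0],key=cv2.contourArea)
    P=np.array([onz(c,a,b,8)[:2] for a,b in ct[:,0]]).astype(np.float32); print('mat',cv2.minEnclosingCircle(P))
    for nm,a in {'mill':[(311,172),(268,270)],'jar':[(301,277),(374,184)],'salt':[(425,262),(263,153)],'mug':[(210,198),(417,308)],'tin':[(410,370),(352,101)],'black':[(370,192),(229,230)]}.items():
        z={'mill':105,'jar':90,'salt':65,'mug':90,'tin':100,'black':48}[nm]
        print(nm,onz(c,*a[0 if n=='scene' else 1],z)[:2].round())
E
```

```text
scene (340, 250) [ 323  234   53   37 1098] rim [532.   7.] end [452.  51.] dist 94.0 yaw of handle 151.0
scene (371, 318) [356 289  40  49 991] rim [626. 191.] end [534. 178.] dist 95.0 yaw of handle -172.0
scene (470, 357) [456 330  44  45 813] rim [551. 411.] end [459. 423.] dist 95.0 yaw of handle 173.0
scene (241, 168) [234 145  23  35 293] rim [ 511. -409.] end [ 419. -456.] dist 106.0 yaw of handle -153.0
mat ((588.3236083984375, -207.4032745361328), 57.003414154052734)
mill [ 423. -203.]
jar [676.  16.]
salt [425. 192.]
mug [ 667. -342.]
tin [686. 342.]
black [326. -69.]
side (311, 210) [ 276  193   53   39 1209] rim [526. -12.] end [453.  50.] dist 98.0 yaw of handle 139.0
side (339, 158) [305 145  48  30 757] rim [620. 165.] end [535. 178.] dist 88.0 yaw of handle 172.0
side (301, 114) [270 103  41  24 454] rim [544. 378.] end [459. 424.] dist 99.0 yaw of handle 151.0
side (328, 388) [277 375  63  40 768] rim [ 503. -429.] end [ 420. -455.] dist 89.0 yaw of handle -163.0
mat ((584.9505004882812, -210.93084716796875), 56.14992904663086)
mill [ 421. -214.]
jar [674.  10.]
salt [428. 190.]
mug [ 679. -323.]
tin [684. 342.]
black [339. -49.]
```

View pics/wrist0.png

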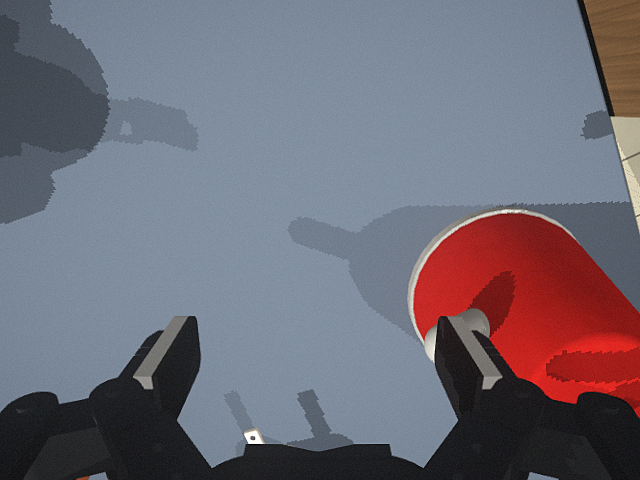

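```bash
cat >> h.py <<'E'
def go(x,y,z,psi):
    s=readout.get_state(); p=s['tcp_pos']; a=s['eef_rot'][2]; t=np.radians(a)
    d=np.array([x,y,z])-p; ps=(a-psi+180)%360-180
    tx=d[0]*np.cos(t)+d[1]*np.sin(t); ty=d[0]*np.sin(t)-d[1]*np.cos(t)
    q6=np.degrees(np.arctan2(y,x))+90-psi
    print('at',p.round(1),round(a,1),'units: %.2f %.2f %.2f spin %.2f'%(tx/60,ty/60,-d[2]/60,ps/6),'len',np.linalg.norm(d).round(),'q6',(q6+180)%360-180,'t',s['time_s'])
def grasp(c,e,cw=62):  # axis, handle end -> grasp point, psi
    c=np.array(c,float);e=np.array(e,float);u=(c-e)/np.linalg.norm(c-e)
    return c-cw*u, np.degrees(np.arctan2(u[1],u[0]))
E
python3 - <<'E'
from h import *
c=calibration('side'); print('kettle',onz(c,263,87,0),onz(c,257,5,200))
for a,e in [((527,0),(452,51)),((622,180),(534.5,178)),((547,397),(459,423.5)),((504,-418),(419.5,-455.5))]:
    print(grasp(a,e),np.hypot(*(np.array(a)-e)))
g,p=grasp((527,0),(452,51)); go(*g,170,p)
E
```

```text
kettle [442.70980134 625.49988397   0.        ] [450.85212954 775.29573867 200.        ]
(array([475.73055687,  34.86322133]), np.float64(-34.2157021324374)) 90.69729874698585
(array([560.01618957, 178.58322719]), np.float64(1.3093898194105595)) 87.52285415821402
(array([487.63337011, 414.87745105]), np.float64(-16.7589584171809)) 91.90348197973785
(array([ 447.32986464, -443.14946835]), np.float64(23.931025068068777)) 92.44728227481866
at [286.4 583.  230.4] 153.8 units: -6.86 -6.81 1.01 spin -28.66 len 583.0 q6 128.40704746673248 t 0.15
```

>>> {"fn": "arm_command", "kwargs": {"rows": "-0.7 -0.7 0 1.5 100; -1.4 -1.4 0 3 100; -2.1 -2.1 0 4.5 100; -2.8 -2.8 0 6 100; -3.5 -3.5 0.1 7.5 100; -4.2 -4.2 0.2 9 100; -4.9 -4.9 0.3 10.5 100; -5.5 -5.5 0.4 12 100"}}

```text
time_s: 1.15
tcp_pos: [437.5, 139.6, 207.1]
eef_rot: [180.0, -0.0, 81.5]
wrist_force: [0.8, -0.2, -0.4]
finger_gap: 0.606
```

```bash
python3 - <<'E'
from h import *
go(475.7,34.9,170,-34.2); print(readout.get_state()['finger_gap'])
E
```

```text
at [437.5 139.6 207.1] 81.5 units: -1.63 0.89 0.62 spin 19.28 len 117.0 q6 128.3960197317066 t 1.15
0.6062661432821773
```

>>> {"fn": "arm_command", "kwargs": {"rows": "-0.2 0.1 0.1 1.7 100; -0.4 0.2 0.2 3.4 100; -0.7 0.3 0.3 5.1 100; -0.9 0.5 0.4 6.8 100; -1.2 0.7 0.5 8.5 100; -1.5 0.8 0.6 10.2 100; -1.63 0.89 0.62 11.9 100; -1.63 0.89 0.62 13.6 100"}}

```text
time_s: 2.15
tcp_pos: [476.2, 36.6, 169.7]
eef_rot: [-180.0, 0.0, -0.2]
wrist_force: [0.0, 0.9, 0.9]
finger_gap: 0.609
```

>>> {"fn": "arm_command", "kwargs": {"rows": "0 0 0 1.5 100; 0 0 0 3 100; 0 0 0 4.5 100; 0 0 0 5.68 100; 0 0 0 5.68 100; 0 0 0 5.68 100; 0 0 0 5.68 100; 0 0 0 5.68 100"}}

```text
time_s: 3.15
tcp_pos: [476.2, 37.3, 170.1]
eef_rot: [180.0, 0.0, -33.8]
wrist_force: [0.7, 0.7, 0.2]
finger_gap: 0.606
```

```bash
python3 - <<'E'
from h import *
im,c=shot('wrist','w1.png'); go(475.7,34.9,170,-34.2)
print(proj(c,[[527,0,48],[452,51,48],[475.7,34.9,48]]))
E
```

```text
at [476.2  37.3 170.1] -33.8 units: 0.01 0.04 0.00 spin 0.06 len 2.0 q6 128.3960197317066 t 3.2
[[322.74246724 136.08401582]
 [321.38680219 270.00142618]
 [321.77088356 230.52022765]]
```

View pics/w1.png

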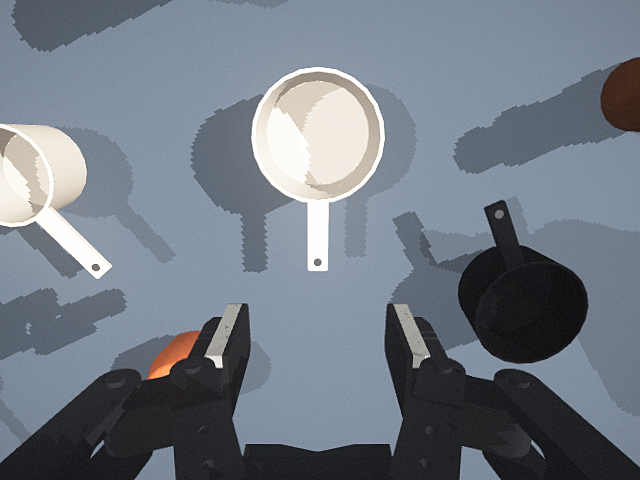

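Wrist view: the largest cup's rim is centred at about (318,135) with radius 66 px, and its handle end is at (318,271), about 1–2 mm off my prediction. I'll write an automatic wrist-view fit and then grasp.

```bash
cat >> h.py <<'E'
def cup(im,c,z,uv,R):
    """rim centre, handle end on plane z of the white cup at pixel uv; R = rim radius (check)"""
    m=cv2.morphologyEx(white(im),cv2.MORPH_CLOSE,np.ones((5,5)))
    k,l,st,ce=cv2.connectedComponentsWithStats(m)
    i=np.argmin([np.inf]+[np.hypot(*(ce[j]-uv))+(1e3 if st[j,4]<800 else 0) for j in range(1,k)])
    ct=max(cv2.findContours((l==i).astype(np.uint8),cv2.RETR_EXTERNAL,cv2.CHAIN_APPROX_NONE)[0],key=cv2.contourArea)[:,0]
    P=np.array([onz(c,a,b,z)[:2] for a,b in ct]); C=P.mean(0)
    for n in range(30):
        d=np.hypot(*(P-C).T); Q=P[np.abs(d-R)<(12 if n<15 else 3)]
        C=C+((Q-C)*(1-R/np.linalg.norm(Q-C,axis=1))[:,None]).mean(0)*1.5
    d=np.hypot(*(P-C).T); E=P[d>d.max()-3].mean(0)
    r=np.hypot(*(Q-C).T); print('centre',C.round(1),'end',E.round(1),'len',np.hypot(*(E-C)).round(1),'rim r',r.mean().round(1),r.std().round(2),'n',len(Q),len(P))
    return C,E
E
python3 - <<'E'
from h import *
im=cv2.imread('pics/w1.png')[:,:,::-1].copy(); c=calibration('wrist')
C,E=cup(im,c,48,(318,150),42)
g,p=grasp(C,E); print(g,p); go(*g,26,p)
E
```

```text
centre [448.8  29.5] end [458.8 377.7] len 348.3 rim r 42.0 1.6 n 77 3848
[450.62420151  91.49193625] -91.64491382747516
at [476.2  37.3 170.1] -33.8 units: -0.86 -0.51 2.40 spin 9.64 len 156.0 q6 -166.87811417459238 t 3.2
```

```bash
sed -i '/^def white/,+1d' h.py; cat >> h.py <<'E'
def white(im):
    a=im.astype(int); return ((a[:,:,0]>=a[:,:,2]-6)&(a[:,:,0]-a[:,:,2]<50)&(a[:,:,0]>110)).astype(np.uint8)
E
python3 - <<'E'
from h import *
im=cv2.imread('pics/w1.png')[:,:,::-1].copy(); c=calibration('wrist')
C,E=cup(im,c,48,(318,150),42)
g,p=grasp(C,E); print(g,p); go(*g,26,p)
E
```

```text
centre [527.8   3.5] end [454.2  53.2] len 88.9 rim r 41.9 0.32 n 368 513
[476.41660374  38.17963153] -34.02531010902023
at [476.2  37.3 170.1] -33.8 units: -0.01 -0.01 2.40 spin 0.03 len 144.0 q6 128.60715446606673 t 3.2
```

>>> {"fn": "arm_command", "kwargs": {"rows": "0 0 0.8 0 100; 0 0 1.6 0 100; 0 -0.01 2.2 0 100; 0 -0.01 2.4 0 100; 0 -0.01 2.4 0 255; 0 -0.01 2.4 0 255; 0 -0.01 2.4 0 255; 0 -0.01 2.4 0 255"}}

```text
time_s: 4.2
tcp_pos: [478.0, 37.6, 27.7]
eef_rot: [-179.9, -0.2, -33.8]
wrist_force: [-2.3, 0.4, 7.2]
finger_gap: 0.146
```

>>> {"fn": "arm_command", "kwargs": {"rows": "0 0 0 0 255; 0 0 0 0 255; 0 0 -0.3 0 255; 0 0 -0.7 0 255; 0 0 -1.2 0 255; 0 0 -1.5 0 255; 0 0 -1.5 0 255; 0 0 -1.5 0 255"}}

```text
time_s: 5.2
tcp_pos: [475.8, 37.9, 115.2]
eef_rot: [180.0, 0.1, -33.9]
wrist_force: [-0.5, -0.5, -0.9]
finger_gap: 0.148
```

```bash
python3 - <<'E'
from h import *
s=readout.get_state();z=s['tcp_pos'][2]
im,c=shot('wrist','w2.png'); C,E=cup(im,c,z+22,(318,150),42)
R=s['eef_rot'][2];t=np.radians(R);d=C-s['tcp_pos'][:2];print('cup in tool x,y',d[0]*np.cos(t)+d[1]*np.sin(t),d[0]*np.sin(t)-d[1]*np.cos(t), s['finger_gap']*85, s['wrist_force'],s['ft_torque'])
M=np.array([586.6,-209.2]); psi=-70; u=np.array([np.cos(np.radians(psi)),np.sin(np.radians(psi))])
go(*(M-62*u),110,psi)
E
```

```text
centre [526.2   4.7] end [453.4  54.4] len 88.1 rim r 41.2 0.46 n 743 1175
cup in tool x,y 60.28133092558517 -0.5121243023555486 12.546804132641887 [-0.45158843 -0.45638852 -0.85722299] [ 0.07121141  0.05212588 -0.0225056 ]
at [475.6  37.9 114.9] -33.9 units: 3.00 1.78 0.08 spin 6.02 len 209.0 q6 145.0527724211192 t 5.25
```

View pics/w2.png

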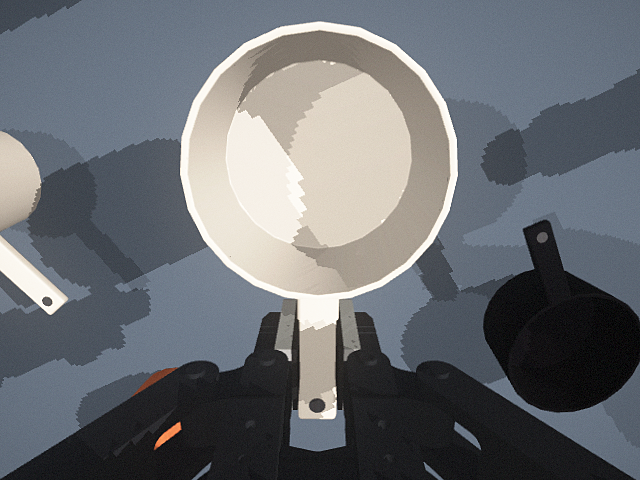

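>>> {"fn": "arm_command", "kwargs": {"rows": "0.5 0.3 0 1 255; 1 0.6 0 2 255; 1.5 0.9 0 3 255; 2 1.2 0 4 255; 2.5 1.5 0 5 255; 3 1.78 0 6.02 255; 3 1.78 0 6.02 255; 3 1.78 0.3 6.02 255"}}

```text
time_s: 6.25
tcp_pos: [566.9, -151.1, 97.7]
eef_rot: [-179.9, -0.0, -69.9]
wrist_force: [-0.2, -0.6, -0.5]
finger_gap: 0.145
```

```bash
python3 - <<'E'
from h import *
s=readout.get_state();z=s['tcp_pos'][2]
im,c=shot('wrist','w3.png'); C,E=cup(im,c,z+20,(318,150),42)
M=np.array([586.6,-209.2]);t=np.radians(s['eef_rot'][2]);d=M-C;print('need',d, 'tool units',(d[0]*np.cos(t)+d[1]*np.sin(t))/60,(d[0]*np.sin(t)-d[1]*np.cos(t))/60)
h=cv2.cvtColor(im,cv2.COLOR_RGB2HSV)
m=((h[:,:,0]>5)&(h[:,:,0]<18)&(h[:,:,1]>90)&(h[:,:,2]>70)).astype(np.uint8)
ys,xs=np.where(m); print(len(xs))
go(608,-151,38,-70)
E
```

```text
centre [ 588.  -206.6] end [ 557.9 -122.4] len 89.5 rim r 41.9 0.45 n 765 1211
need [-1.3986805  -2.55524379] tool units 0.03200352779884587 0.03650861818281544
3245
at [ 564.3 -149.6   93.9] -69.9 units: 0.27 -0.68 0.93 spin 0.01 len 71.0 q6 146.05248395555384 t 6.3
```

View pics/w3.png

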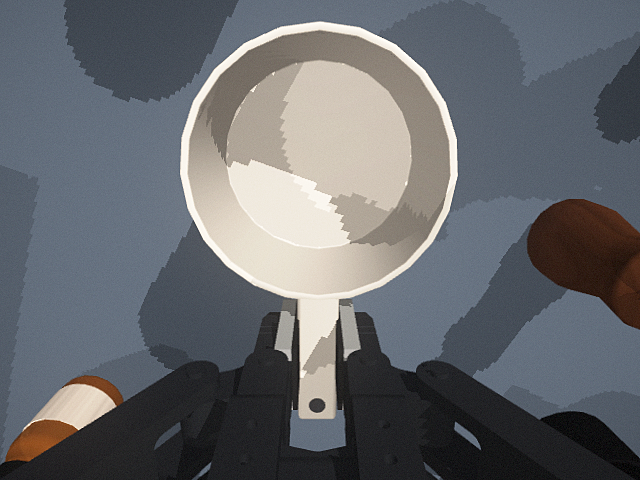

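>>> {"fn": "arm_command", "kwargs": {"rows": "0.03 0.04 0.3 0 255; 0.03 0.04 0.6 0 255; 0.03 0.04 0.8 0 255; 0.03 0.04 0.88 0 255; 0.03 0.04 0.9 0 255; 0.03 0.04 0.92 0 255; 0.03 0.04 0.94 0 255; 0.03 0.04 0.94 0 255"}}

```text
time_s: 7.3
tcp_pos: [565.1, -153.8, 41.9]
eef_rot: [-180.0, -0.0, -70.0]
wrist_force: [-0.1, 0.1, -0.8]
finger_gap: 0.143
```

>>> {"fn": "arm_command", "kwargs": {"rows": "0 0 0.02 0 255; 0 0 0.04 0 255; 0 0 0.06 0 255; 0 0 0.08 0 255; 0 0 0.1 0 255; 0 0 0.1 0 255; 0 0 0.1 0 255; 0 0 0.1 0 255"}}

```text
time_s: 8.3
tcp_pos: [565.1, -153.8, 36.0]
eef_rot: [-180.0, -0.0, -70.0]
wrist_force: [-0.4, 1.3, 2.5]
finger_gap: 0.144
```

```bash
python3 - <<'E'
from h import *
s=readout.get_state();print(s['tcp_pos'],s['wrist_force'],s['ft_torque'])
im,c=shot('side','s1.png'); cv2.imwrite('pics/s1c.png',cv2.resize(im[200:380,240:480,::-1],None,fx=3,fy=3))
E
```

```text
[ 565.14084723 -153.7730622    35.97230964] [-0.38212555  1.26377439  2.45472752] [ 0.12290667  0.15444748 -0.04575986]
```

View pics/s1c.png

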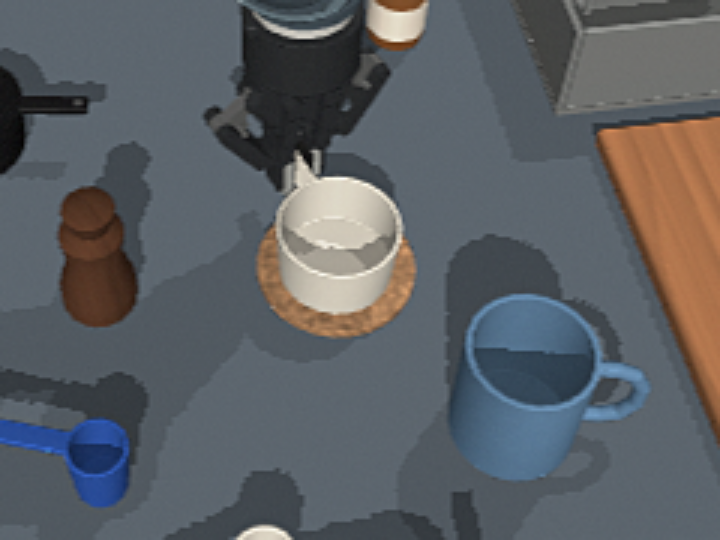

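The side crop shows the largest cup centred on the mat, with mat margins about equal left and right. The wrist shows 2.5 N, so it has touched down. I'll release it.

>>> {"fn": "arm_command", "kwargs": {"rows": "0 0 0 0 100; 0 0 0 0 100; 0 0 0 0 100; 0 0 -0.4 0 100; 0 0 -0.9 0 100; 0 0 -1.5 0 100; 0 0 -2 0 100; 0 0 -2.25 0 100"}}

```text
time_s: 9.35
tcp_pos: [565.7, -154.1, 172.6]
eef_rot: [-179.9, -0.1, -70.0]
wrist_force: [0.7, 0.8, -1.0]
finger_gap: 0.611
```

>>> {"fn": "arm_command", "kwargs": {"rows": "-0.7 -0.25 0 -1.5 100; -1.4 -0.5 0 -3 100; -2.1 -0.75 0 -4.5 100; -2.8 -1 0 -6 100; -3.5 -1.25 0 -7.5 100; -4.2 -1.5 0 -9 100; -4.9 -1.7 0 -10.5 100; -5.23 -1.81 0 -11.9 100"}}

```text
time_s: 10.35
tcp_pos: [558.5, 180.3, 169.6]
eef_rot: [-180.0, 0.1, 1.8]
wrist_force: [-0.1, -0.1, -0.3]
finger_gap: 0.609
```

>>> {"fn": "arm_command", "kwargs": {"rows": "0 0 0 0 100; 0 0 0 0 100; 0 0 0 0 100; 0 0 0 0 100; 0 0 0 0 100; 0 0 0 0 100; 0 0 0 0 100; 0 0 0 0 100"}}

```text
time_s: 11.35
tcp_pos: [559.5, 178.3, 170.7]
eef_rot: [-180.0, 0.0, 1.4]
wrist_force: [0.1, 0.0, 0.6]
finger_gap: 0.608
```

```bash
python3 - <<'E'
from h import *
im,c=shot('wrist','w4.png')
C,E=cup(im,c,48,(318,170),34.5)
g,p=grasp(C,E); print(g,p); go(*g,26,p)
# largest cup as it stands, from scene + side
for n in ['scene','side']:
    im,c=shot(n,n+'2.png'); u=proj(c,[586.6,-209.2,50])[0]; cup(im,c,56,u,42)
E
```

```text
centre [624.4 189.5] end [535.6 180.2] len 89.3 rim r 34.4 0.39 n 301 468
[562.75689041 183.01872155] 5.954846382560165
at [559.5 178.3 170.7] 1.4 units: 0.06 -0.08 2.41 spin -0.75 len 145.0 q6 102.06061642175462 t 11.4
centre [ 598.8 -181. ] end [ 565.8 -239.1] len 66.9 rim r 42.4 1.52 n 33 121
centre [ 584.4 -212.8] end [ 553.9 -128.3] len 89.8 rim r 42.5 0.87 n 66 173
```

>>> {"fn": "arm_command", "kwargs": {"rows": "0.06 -0.08 0.8 -0.75 100; 0.06 -0.08 1.6 -0.75 100; 0.06 -0.08 2.2 -0.75 100; 0.06 -0.08 2.41 -0.75 100; 0.06 -0.08 2.41 -0.75 255; 0.06 -0.08 2.41 -0.75 255; 0.06 -0.08 2.41 -0.75 255; 0.06 -0.08 2.41 -0.75 255"}}

```text
time_s: 12.5
tcp_pos: [564.2, 183.3, 27.9]
eef_rot: [180.0, -0.2, 5.9]
wrist_force: [-0.9, -0.2, 6.1]
finger_gap: 0.148
```

>>> {"fn": "arm_command", "kwargs": {"rows": "0 0 0 0 255; 0 0 0 0 255; 0 0 -0.3 0 255; 0 0 -0.8 0 255; 0 0 -1.4 0 255; 0 0 -2 0 255; 0 0 -2 0 255; 0 0 -2 0 255"}}

```text
time_s: 13.5
tcp_pos: [562.2, 183.1, 145.4]
eef_rot: [180.0, 0.1, 5.9]
wrist_force: [-0.4, -0.2, -1.8]
finger_gap: 0.143
```

```bash
python3 - <<'E'
from h import *
s=readout.get_state();print(s['finger_gap'])
M=np.array([586,-211.]); psi=50; t=np.radians(psi); u=np.array([np.cos(t),np.sin(t)]);y=np.array([np.sin(t),-np.cos(t)])
for k in (120,-120): print(M-62*u+k*y); go(*(M-62*u+k*y),150,psi)
E
```

```text
0.14294834456179042
[ 638.07250137 -335.62926864]
at [562.2 183.1 145.4] 5.9 units: 0.37 8.73 -0.08 spin -7.35 len 524.0 q6 12.255409477302038 t 13.5
[ 454.22183503 -181.36024231]
at [562.2 183.1 145.4] 5.9 units: -2.42 5.86 -0.08 spin -7.35 len 380.0 q6 18.234320207579742 t 13.5
```

>>> {"fn": "arm_command", "kwargs": {"rows": "-0.3 0.75 0 -1 255; -0.6 1.5 0 -2 255; -0.95 2.3 0 -3 255; -1.3 3.1 0 -4 255; -1.6 3.9 0 -5 255; -1.9 4.7 0 -6 255; -2.2 5.4 0 -7 255; -2.42 5.86 0 -7.35 255"}}

```text
time_s: 14.5
tcp_pos: [453.1, -182.6, 144.3]
eef_rot: [-179.8, 0.0, 50.0]
wrist_force: [0.9, -0.2, -1.8]
finger_gap: 0.144
```

>>> {"fn": "arm_command", "kwargs": {"rows": "0 0 0 0 255; 0 0 0 0 255; 0 0 0 0 255; 0 0 0 0 255; 0 0 0 0 255; 0 0 0 0 255; 0 0 0 0 255; 0 0 0 0 255"}}

```text
time_s: 15.5
tcp_pos: [454.9, -181.6, 146.1]
eef_rot: [180.0, 0.0, 50.0]
wrist_force: [0.6, 0.6, -1.2]
finger_gap: 0.145
```

```bash
cat >> h.py <<'E'
def align(fn,zr,Rb,Rs,Mguess):
    """held small cup (rim at tcp+20, radius Rs), standing big cup rim at zr, radius Rb: shift in tool units"""
    s=readout.get_state();z=s['tcp_pos'][2]; im,c=shot('wrist',fn); t=np.radians(s['eef_rot'][2])
    x=np.array([np.cos(t),np.sin(t)]);y=np.array([np.sin(t),-np.cos(t)])
    ex=s['tcp_pos'][:2]+61.5*x
    C,E=cup(im,c,z+20,proj(c,[*(ex-20*x),z+20])[0],Rs)
    B,_=cup(im,c,zr,proj(c,[*Mguess,zr-20])[0],Rb)
    k=B-C; print('held tool xy',(C-s['tcp_pos'][:2])@x,(C-s['tcp_pos'][:2])@y,'z',z,'shift units %.3f %.3f'%(k@x/60,k@y/60))
E
python3 - <<'E'
from h import *
align('w5.png',56,42,34.5,(586,-211)); go(454.2,-181.4,145,50)
E
```

```text
centre [ 486.4 -148.2] end [ 436.1 -204.6] len 75.6 rim r 34.9 1.63 n 178 1139
centre [ 586.  -209.9] end [ 555.8 -125.6] len 89.6 rim r 42.2 0.71 n 350 607
held tool xy 45.81316808792945 2.680955325138431 z 146.1032211270669 shift units 0.279 1.933
at [ 454.9 -181.6  146.1] 50.0 units: -0.00 -0.01 0.02 spin 0.00 len 1.0 q6 18.22904616091205 t 15.55
```

View pics/w5.png

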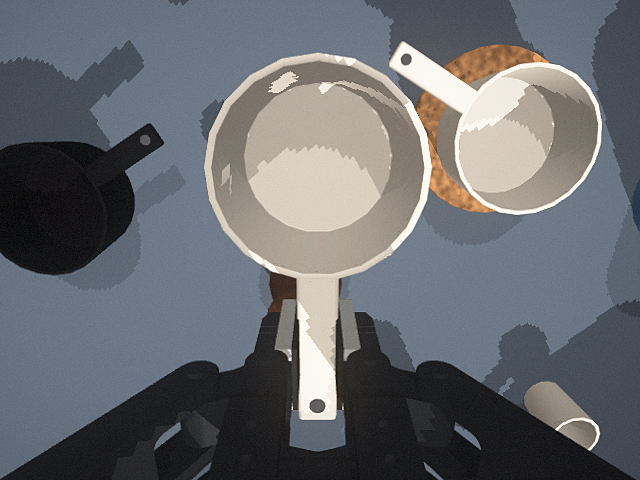

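The held cup's rim is at about (318,164), radius 112 px, but its fit broke on shaded rim pixels. The big cup's rim at (528,139) fits well. I'll make the fit use the hull and start from the expected centre.

```bash
python3 - <<'E'
s=open('h.py').read()
s=s.replace("    P=np.array([onz(c,a,b,z)[:2] for a,b in ct]); C=P.mean(0)\n","""    if C0 is not None:
        q=np.zeros_like(m); cv2.fillConvexPoly(q,cv2.convexHull(ct),1); ct=cv2.findContours(q,0,cv2.CHAIN_APPROX_NONE)[0][0][:,0]
    P=np.array([onz(c,a,b,z)[:2] for a,b in ct]); C=P.mean(0) if C0 is None else np.array(C0,float)
""").replace("def cup(im,c,z,uv,R):","def cup(im,c,z,uv,R,C0=None):").replace("z+20])[0],Rs)","z+20])[0],Rs,ex)")
open('h.py','w').write(s)
E
python3 - <<'E'
from h import *
im=cv2.imread('pics/w5.png')[:,:,::-1].copy(); c=calibration('wrist'); s=readout.get_state(); t=np.radians(s['eef_rot'][2])
x=np.array([np.cos(t),np.sin(t)]);y=np.array([np.sin(t),-np.cos(t)]);p=s['tcp_pos'];ex=p[:2]+61.5*x
for dz in (18,20,22):
    C,E=cup(im,c,p[2]+dz,proj(c,[*(ex-20*x),p[2]+dz])[0],34.5,ex); print((C-p[:2])@x,(C-p[:2])@y)
for B in [(586,-209.9)]: k=B-C;print(k@x/60,k@y/60)
E
```

```text
centre [ 494.1 -136. ] end [ 435.1 -206. ] len 91.5 rim r 34.8 0.56 n 428 859
60.13878370926477 0.7163084781937492
centre [ 494.1 -136.8] end [ 436.2 -204.6] len 89.2 rim r 35.0 0.78 n 488 859
59.555587268987445 1.2964140469963255
centre [ 494.  -137.1] end [ 437.4 -203.3] len 87.1 rim r 34.7 0.81 n 506 859
59.231891639900795 1.346104689349339
0.055216720491562774 1.955643750277736
```

>>> {"fn": "arm_command", "kwargs": {"rows": "0 0.6 0 0 255; 0.01 1.2 0 0 255; 0.02 1.7 0 0 255; 0.02 1.97 0 0 255; 0.02 1.97 0 0 255; 0.02 1.97 0.3 0 255; 0.02 1.97 0.7 0 255; 0.02 1.97 0.85 0 255"}}

```text
time_s: 16.55
tcp_pos: [544.3, -255.0, 92.2]
eef_rot: [-179.7, 0.0, 50.0]
wrist_force: [-0.2, 0.2, -0.3]
finger_gap: 0.147
```

```bash
python3 - <<'E'
from h import *
t=np.radians(50);go(*(np.array([586,-209.9])-61.3*np.array([np.cos(t),np.sin(t)])-.3*np.array([np.sin(t),-np.cos(t)])),43,50)
im,c=shot('side','s2.png'); cv2.imwrite('pics/s2c.png',cv2.resize(im[200:380,240:480,::-1],None,fx=3,fy=3))
E
```

```text
at [ 544.3 -255.    92.2] 50.0 units: 0.00 0.04 0.82 spin 0.01 len 49.0 q6 14.83738021050928 t 16.55
```

View pics/s2c.png

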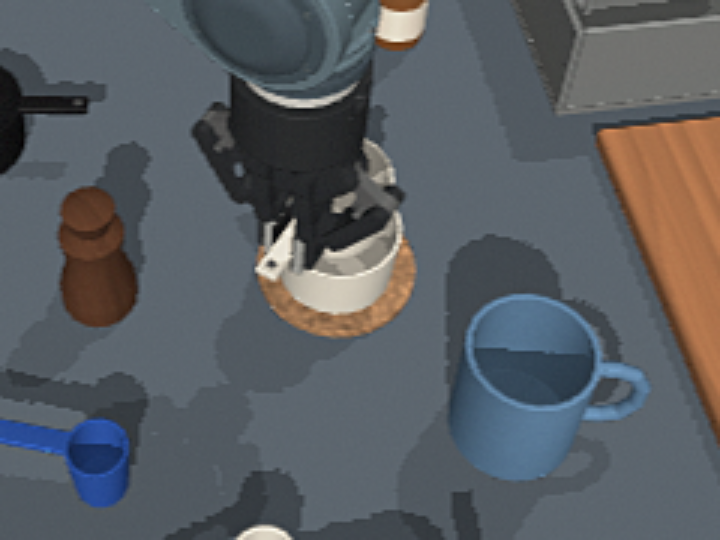

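The side crop shows the gripper and second cup over the large cup, as intended. I'll lower it slowly.

>>> {"fn": "arm_command", "kwargs": {"rows": "0 0.01 0.1 0 255; 0 0.01 0.2 0 255; 0 0.01 0.3 0 255; 0 0.01 0.4 0 255; 0 0.01 0.5 0 255; 0 0.01 0.6 0 255; 0 0.01 0.7 0 255; 0 0.01 0.72 0 255"}}

```text
time_s: 17.6
tcp_pos: [546.4, -256.7, 51.2]
eef_rot: [-179.9, 0.0, 50.0]
wrist_force: [0.0, 0.3, -1.9]
finger_gap: 0.152
```

>>> {"fn": "arm_command", "kwargs": {"rows": "0 0 0.02 0 255; 0 0 0.04 0 255; 0 0 0.06 0 255; 0 0 0.08 0 255; 0 0 0.1 0 255; 0 0 0.11 0 255; 0 0 0.11 0 255; 0 0 0.11 0 255"}}

```text
time_s: 18.6
tcp_pos: [546.7, -257.0, 45.3]
eef_rot: [180.0, 0.0, 50.0]
wrist_force: [0.4, -0.7, -0.7]
finger_gap: 0.145
```

>>> {"fn": "arm_command", "kwargs": {"rows": "0 0 0.01 0 255; 0 0 0.02 0 255; 0 0 0.03 0 255; 0 0 0.04 0 255; 0 0 0.04 0 255; 0 0 0.04 0 255; 0 0 0.04 0 255; 0 0 0.04 0 255"}}

```text
time_s: 19.6
tcp_pos: [546.8, -257.2, 43.2]
eef_rot: [180.0, 0.0, 50.0]
wrist_force: [-1.9, -0.8, 4.3]
finger_gap: 0.148
```

>>> {"fn": "arm_command", "kwargs": {"rows": "0 0 0 0 100; 0 0 0 0 100; 0 0 0 0 100; 0 0 -0.4 0 100; 0 0 -0.9 0 100; 0 0 -1.5 0 100; 0 0 -2 0 100; 0 0 -2.1 0 100"}}

```text
time_s: 20.6
tcp_pos: [547.9, -257.7, 171.3]
eef_rot: [179.7, -0.0, 50.0]
wrist_force: [0.6, 0.2, -0.3]
finger_gap: 0.605
```

```bash
python3 - <<'E'
from h import *
im,c=shot('wrist','w6.png'); u=proj(c,[586,-211,63])[0]; print(u)
cup(im,c,63,u,34.5,(586,-211)); cup(im,c,56,u,42,(586,-211))
E
```

```text
[313.90446479 142.39993897]
centre [ 593.8 -208.7] end [ 528.2 -279.7] len 96.6 rim r 34.7 1.19 n 110 617
centre [ 586.7 -211.6] end [ 540.5 -208.1] len 46.4 rim r 42.3 1.1 n 163 617
```

View pics/w6.png

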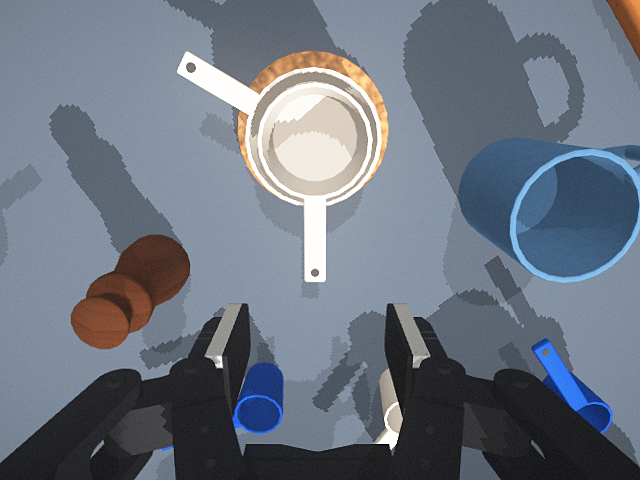

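The wrist view shows the second cup nested inside the first: inner rim centred at about (316,140), outer at (313,137), with an even gap. On to the third cup.

>>> {"fn": "arm_command", "kwargs": {"rows": "0.7 -0.7 0 1 100; 1.4 -1.4 0 2 100; 2.1 -2.1 0 3 100; 2.8 -2.8 0 4 100; 3.5 -3.5 0 5 100; 4.2 -4.2 0 6 100; 4.9 -4.9 0 7 100; 5.6 -5.6 0 8 100"}}

```text
time_s: 21.65
tcp_pos: [503.6, 218.1, 166.9]
eef_rot: [180.0, 0.2, 1.8]
wrist_force: [0.5, -0.4, 0.1]
finger_gap: 0.611
```

```bash
python3 - <<'E'
from h import *
go(487.6,414.9,170,-16.8)
E
```

```text
at [503.6 218.1 166.9] 1.8 units: -0.16 -3.29 -0.05 spin 3.10 len 197.0 q6 147.19453918022907 t 21.65
```

>>> {"fn": "arm_command", "kwargs": {"rows": "-0.04 -0.8 0 0.8 100; -0.08 -1.6 0 1.6 100; -0.12 -2.4 0 2.4 100; -0.16 -3.15 0 3.1 100; -0.16 -3.15 0 3.1 100; -0.16 -3.15 0 3.1 100; -0.16 -3.15 0 3.1 100; -0.16 -3.15 0 3.1 100"}}

```text
time_s: 22.65
tcp_pos: [489.0, 404.0, 168.7]
eef_rot: [180.0, 0.0, -16.6]
wrist_force: [1.1, -0.1, -0.7]
finger_gap: 0.606
```

```bash
python3 - <<'E'
from h import *
im,c=shot('wrist','w7.png')
C,E=cup(im,c,48,(318,190),27)
g,p=grasp(C,E); print(g,p); go(*g,26,p)
E
```

```text
centre [548.8 412.2] end [460.3 423.6] len 89.2 rim r 26.9 0.48 n 231 417
[487.31049002 420.13828914] -7.3921841652636315
at [489.  404.2 168.9] -16.6 units: -0.10 -0.25 2.38 spin -1.54 len 144.0 q6 138.15869220772197 t 22.7
```

>>> {"fn": "arm_command", "kwargs": {"rows": "-0.1 -0.25 0.3 -1.54 100; -0.1 -0.25 1 -1.54 100; -0.1 -0.25 1.7 -1.54 100; -0.1 -0.25 2.2 -1.54 100; -0.1 -0.25 2.38 -1.54 100; -0.1 -0.25 2.38 -1.54 255; -0.1 -0.25 2.38 -1.54 255; -0.1 -0.25 2.38 -1.54 255"}}

```text
time_s: 23.7
tcp_pos: [488.5, 421.8, 28.0]
eef_rot: [-179.9, -0.2, -7.3]
wrist_force: [-0.4, -0.2, 2.1]
finger_gap: 0.143
```

>>> {"fn": "arm_command", "kwargs": {"rows": "0 0 0 0 255; 0 0 0 0 255; 0 0 0 0 255; 0 0 -0.3 0 255; 0 0 -0.8 0 255; 0 0 -1.4 0 255; 0 0 -2 0 255; 0 0 -2 0 255"}}

```text
time_s: 24.7
tcp_pos: [489.2, 422.1, 150.5]
eef_rot: [-179.7, -0.3, -7.3]
wrist_force: [0.7, 0.8, -1.0]
finger_gap: 0.146
```

```bash
python3 - <<'E'
from h import *
s=readout.get_state();print(s['finger_gap'])
M=np.array([586,-211.]); psi=-10; t=np.radians(psi); u=np.array([np.cos(t),np.sin(t)]);y=np.array([np.sin(t),-np.cos(t)])
for k in (120,-120): print(M-62*u+k*y); go(*(M-62*u+k*y),150,psi)
E
```

```text
0.14565981715931867
[ 504.10413799 -318.41074335]
at [489.2 422.1 150.5] -7.3 units: 1.82 12.21 0.01 spin 0.44 len 741.0 q6 67.72198469685168 t 24.7
[545.77970063 -82.05688262]
at [489.2 422.1 150.5] -7.3 units: 2.01 8.21 0.01 spin 0.44 len 507.0 q6 91.44973559987 t 24.7
```

>>> {"fn": "arm_command", "kwargs": {"rows": "0.2 0.8 0 0 255; 0.45 1.8 0 0.1 255; 0.7 2.8 0 0.2 255; 0.95 3.8 0 0.3 255; 1.2 4.8 0 0.4 255; 1.4 5.8 0 0.44 255; 1.65 6.8 0 0.44 255; 1.9 7.7 0 0.44 255"}}

```text
time_s: 25.7
tcp_pos: [540.2, -53.6, 144.7]
eef_rot: [-180.0, 0.1, -10.0]
wrist_force: [1.3, 0.4, -1.2]
finger_gap: 0.144
```

>>> {"fn": "arm_command", "kwargs": {"rows": "0.1 0.4 0 0 255; 0.1 0.5 0 0 255; 0.1 0.5 0 0 255; 0.1 0.5 0 0 255; 0.1 0.5 0 0 255; 0.1 0.5 0 0 255; 0.1 0.5 0 0 255; 0.1 0.5 0 0 255"}}

```text
time_s: 26.7
tcp_pos: [542.1, -82.2, 146.1]
eef_rot: [180.0, -0.0, -10.0]
wrist_force: [-0.4, 0.1, -0.5]
finger_gap: 0.147
```

```bash
python3 - <<'E'
from h import *
go(545.8,-82,150,-10)
align('w8.png',63,34.5,27,(586,-211))
E
```

```text
at [542.1 -82.2 146.1] -10.0 units: 0.06 -0.01 -0.07 spin 0.01 len 5.0 q6 91.45588830296714 t 26.7
centre [602.3 -93.1] end [ 571.9 -190.5] len 102.0 rim r 27.2 0.82 n 226 1127
centre [ 547.6 -134.9] end [427.  -52.3] len 146.2 rim r 34.6 1.69 n 42 1677
held tool xy 61.12896423774625 0.2675301561168393 z 146.0988217605537 shift units -0.777 0.845
```

View pics/w8.png

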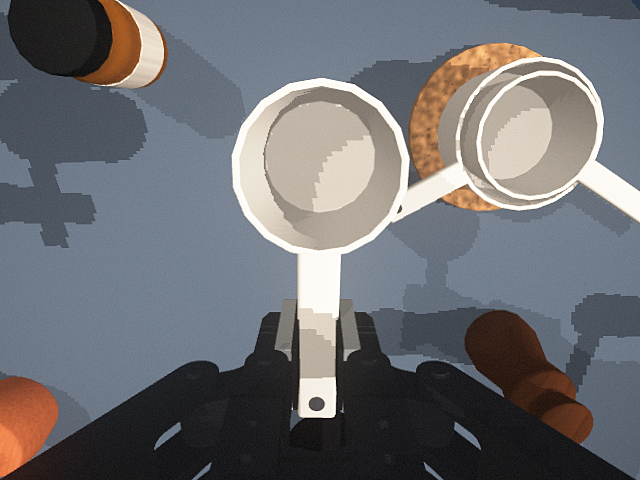

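```bash
python3 - <<'E'
from h import *
c=calibration('wrist'); im=cv2.imread('pics/w8.png')
for q in [(540,135),(477,140),(603,125),(540,70),(540,199)]: print(q,onz(c,*q,63).round(1))
for P in [(588,-210.7)]:
    th=np.linspace(0,2*np.pi,40); pts=np.c_[P[0]+33.3*np.cos(th),P[1]+33.3*np.sin(th),0*th+63]
    for u,v in proj(c,pts): cv2.circle(im,(int(round(u)),int(round(v))),1,(0,0,255),-1)
cv2.imwrite('pics/w8c.png',cv2.resize(im[30:230,400:640],None,fx=3,fy=3))
s=readout.get_state();t=np.radians(s['eef_rot'][2]);x=np.array([np.cos(t),np.sin(t)]);y=np.array([np.sin(t),-np.cos(t)])
k=np.array([588,-210.7])-s['tcp_pos'][:2];print(k@x/60,k@y/60)
E
```

```text
(540, 135) [ 587.  -212.7   63. ]
(477, 140) [ 590.  -178.3   63. ]
(603, 125) [ 586.7 -247.6   63. ]
(540, 70) [ 620.4 -213.5   63. ]
(540, 199) [ 551.1 -212.2   63. ]
1.1233414671469015 1.9753634515582035
```

View pics/w8c.png

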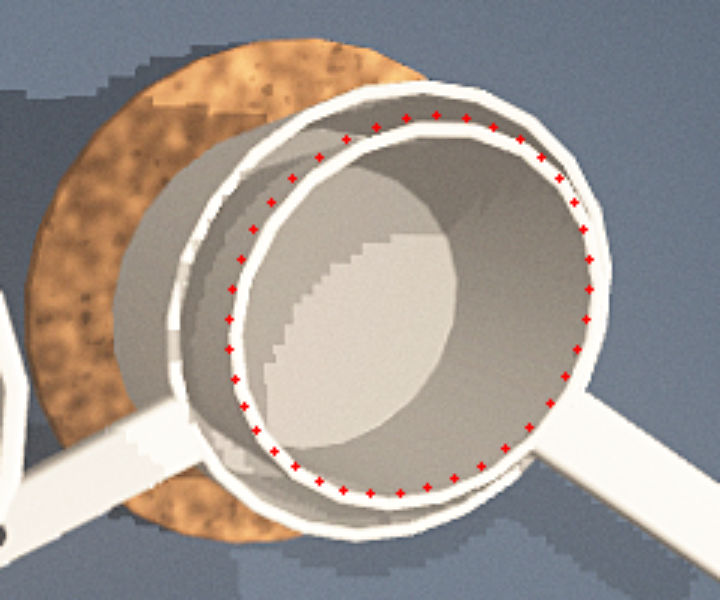

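The crop shows the second cup's rim about 1–1.5 mm right of and below my overlaid circle. I corrected the target by that amount.

>>> {"fn": "arm_command", "kwargs": {"rows": "0.03 0.6 0 0 255; 0.06 1.2 0 0 255; 0.08 1.7 0 0 255; 0.08 1.99 0 0 255; 0.08 1.99 0 0 255; 0.08 1.99 0.2 0 255; 0.08 1.99 0.5 0 255; 0.08 1.99 0.7 0 255"}}

```text
time_s: 27.75
tcp_pos: [525.3, -199.4, 101.8]
eef_rot: [-179.9, 0.2, -9.9]
wrist_force: [-0.7, 0.3, -0.7]
finger_gap: 0.143
```

>>> {"fn": "arm_command", "kwargs": {"rows": "0 0 0.1 0 255; 0 0 0.2 0 255; 0 0 0.3 0 255; 0 0 0.4 0 255; 0 0 0.5 0 255; 0 0 0.6 0 255; 0 0 0.7 0 255; 0 0 0.78 0 255"}}

```text
time_s: 28.75
tcp_pos: [526.1, -200.7, 56.8]
eef_rot: [-180.0, 0.0, -10.0]
wrist_force: [0.5, 0.6, 0.1]
finger_gap: 0.145
```

>>> {"fn": "arm_command", "kwargs": {"rows": "0 0 0.02 0 255; 0 0 0.04 0 255; 0 0 0.06 0 255; 0 0 0.08 0 255; 0 0 0.1 0 255; 0 0 0.1 0 255; 0 0 0.1 0 255; 0 0 0.1 0 255"}}

```text
time_s: 29.75
tcp_pos: [526.2, -200.8, 51.3]
eef_rot: [180.0, -0.0, -10.0]
wrist_force: [0.9, 0.2, -1.2]
finger_gap: 0.146
```

>>> {"fn": "arm_command", "kwargs": {"rows": "0 0 0.01 0 255; 0 0 0.02 0 255; 0 0 0.03 0 255; 0 0 0.03 0 255; 0 0 0.03 0 255; 0 0 0.03 0 255; 0 0 0.03 0 255; 0 0 0.03 0 255"}}

```text
time_s: 30.75
tcp_pos: [526.3, -200.9, 50.0]
eef_rot: [180.0, -0.0, -10.0]
wrist_force: [-3.6, 0.8, 5.0]
finger_gap: 0.148
```

>>> {"fn": "arm_command", "kwargs": {"rows": "0 0 0 0 100; 0 0 0 0 100; 0 0 0 0 100; 0 0 -0.4 0 100; 0 0 -0.9 0 100; 0 0 -1.5 0 100; 0 0 -2 0 100; 0 0 -2 0 100"}}

```text
time_s: 31.75
tcp_pos: [527.8, -201.7, 172.3]
eef_rot: [179.9, -0.3, -10.0]
wrist_force: [0.4, 0.7, 0.5]
finger_gap: 0.608
```

```bash
python3 - <<'E'
from h import *
im,c=shot('wrist','w9.png')
for P,r,z,col in [((586,-212),26,70,(255,0,0)),((586,-212),33.3,63,(0,200,0))]:
    th=np.linspace(0,2*np.pi,40); pts=np.c_[P[0]+r*np.cos(th),P[1]+r*np.sin(th),0*th+z]
    for u,v in proj(c,pts): cv2.circle(im,(int(round(u)),int(round(v))),1,col,-1)
u,v=proj(c,[586,-212,70])[0].astype(int); x0,y0=max(u-130,0),max(v-100,0); print(u,v,x0,y0, proj(c,[[596,-212,70],[586,-202,70]])-proj(c,[586,-212,70]))
cv2.imwrite('pics/w9c.png',cv2.resize(im[y0:y0+200,x0:x0+260,::-1],None,fx=3,fy=3))
E
```

```text
317 146 187 46 [[ -2.980621   -17.24936548]
 [-16.7127058    3.01194065]]
```

View pics/w9c.png

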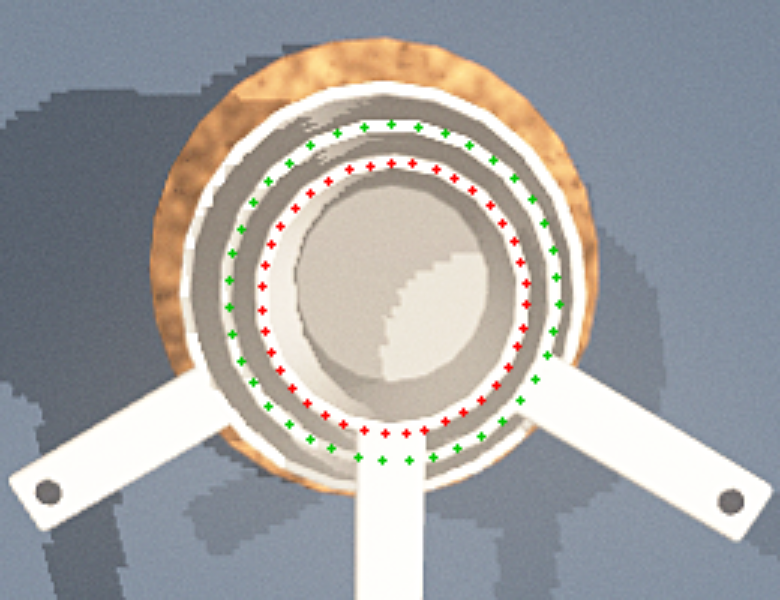

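>>> {"fn": "arm_command", "kwargs": {"rows": "-0.1 0.7 0 -1 100; -0.2 1.4 0 -2 100; -0.3 2.1 0 -3 100; -0.4 2.8 0 -4 100; -0.5 3.5 0 -5 100; -0.6 4.2 0 -5.67 100; -0.6 4.2 0 -5.67 100; -0.6 4.2 0 -5.67 100"}}

```text
time_s: 32.8
tcp_pos: [446.6, -441.6, 167.6]
eef_rot: [-179.8, 0.0, 24.0]
wrist_force: [-0.0, 0.7, 0.3]
finger_gap: 0.606
```

```bash
python3 - <<'E'
from h import *
go(447.3,-443,170,24)
im,c=shot('wrist','w10.png'); u=proj(c,[(504,-418,30)])[0]; print(u)
C,E=cup(im,c,48,u,19.5)
g,p=grasp(C,E); print(g,p); go(*g,26,p)
E
```

```text
at [ 446.6 -441.6  167.6] 24.0 units: 0.00 0.03 -0.04 spin 0.00 len 3.0 q6 21.276726874316978 t 32.8
[320.20989434 136.45667856]
centre [ 466.2 -425.7] end [ 512.8 -426. ] len 46.6 rim r 19.6 1.39 n 70 387
[ 528.21888845 -426.10725664] 179.59522939935934
at [ 447.  -441.3  168. ] 24.1 units: 1.34 0.32 2.37 spin -25.92 len 164.0 q6 -128.48789330232776 t 32.85
```

The crop shows all three cups concentric. The third rim matches the overlay at (586,-212), so the third cup is nested. The smallest-cup fit started from a bad centre, so I'll use the distance-transform peak instead.

```bash
python3 - <<'E'
s=open('h.py').read()
s=s.replace("C=P.mean(0) if C0 is None","C=onz(c,*cv2.minMaxLoc(cv2.distanceTransform(cv2.morphologyEx((l==i).astype(np.uint8),cv2.MORPH_CLOSE,np.ones((15,15))),cv2.DIST_L2,5))[3],z)[:2] if C0 is None")
open('h.py','w').write(s)
E
python3 - <<'E'
from h import *
im=cv2.imread('pics/w10.png')[:,:,::-1].copy(); c=calibration('wrist')
C,E=cup(im,c,48,(320,160),19.5)
g,p=grasp(C,E); print(g,p); go(*g,26,p)
cv2.imwrite('pics/w10c.png',im[:300,170:470,::-1])
E
```

```text
centre [ 504.7 -423.9] end [ 420.  -452.8] len 89.4 rim r 19.5 0.48 n 166 387
[ 445.9870549  -443.89168001] 18.844550147331272
at [ 447.  -441.3  168. ] 24.1 units: -0.03 0.03 2.37 spin 0.87 len 142.0 q6 26.2903625224329 t 32.85
```

View pics/w10c.png

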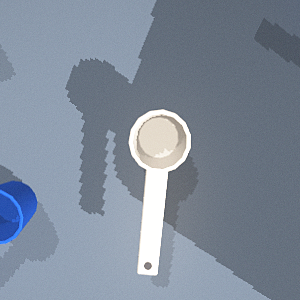

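The white smallest cup is at about (330,138), its handle end near (318,265). The blue look-alike is 85 mm clear. Now the grasp.

>>> {"fn": "arm_command", "kwargs": {"rows": "-0.03 0.03 0.4 0.87 100; -0.03 0.03 1.1 0.87 100; -0.03 0.03 1.8 0.87 100; -0.03 0.03 2.2 0.87 100; -0.03 0.03 2.37 0.87 100; -0.03 0.03 2.37 0.87 255; -0.03 0.03 2.37 0.87 255; -0.03 0.03 2.37 0.87 255"}}

```text
time_s: 33.85
tcp_pos: [446.9, -445.9, 28.8]
eef_rot: [179.8, -0.0, 18.8]
wrist_force: [0.0, -0.6, 1.3]
finger_gap: 0.141
```

>>> {"fn": "arm_command", "kwargs": {"rows": "0 0 0 0 255; 0 0 0 0 255; 0 0 0 0 255; 0 0 -0.3 0 255; 0 0 -0.8 0 255; 0 0 -1.4 0 255; 0 0 -2 0 255; 0 0 -2 0 255"}}

```text
time_s: 34.85
tcp_pos: [447.5, -446.5, 151.5]
eef_rot: [179.6, -0.1, 18.8]
wrist_force: [0.6, -0.1, -0.2]
finger_gap: 0.146
```

```bash
python3 - <<'E'
from h import *
s=readout.get_state();z=s['tcp_pos'][2];p=s['tcp_pos'][:2]; print(s['finger_gap'])
im,c=shot('wrist','w11.png'); t=np.radians(s['eef_rot'][2]); x=np.array([np.cos(t),np.sin(t)]);y=np.array([np.sin(t),-np.cos(t)])
C,E=cup(im,c,z+20,proj(c,[*(p+45*x),z+20])[0],19.5); print('held',(C-p)@x,(C-p)@y)
M=np.array([586,-212.])
for psi in (180,160):
    u=np.array([np.cos(np.radians(psi)),np.sin(np.radians(psi))]); print((M-61.5*u)); go(*(M-61.5*u),150,psi)
E
```

```text
0.14554216506220774
centre [ 505.2 -426. ] end [ 422.  -456.5] len 88.6 rim r 19.2 0.56 n 343 945
held 61.27064637601934 -0.8294341111277106
[ 647.5 -212. ]
at [ 446.6 -445.4  148.9] 18.8 units: 4.42 -2.60 -0.02 spin -26.86 len 308.0 q6 -108.1291260301662 t 34.9
[ 643.79109618 -233.03423881]
at [ 446.6 -445.4  148.9] 18.8 units: 4.25 -2.29 -0.02 spin -23.53 len 290.0 q6 -89.89882877674056 t 34.9
```

>>> {"fn": "arm_command", "kwargs": {"rows": "0.3 -0.16 0 -1.68 255; 0.6 -0.32 0 -3.36 255; 0.9 -0.5 0 -5.04 255; 1.2 -0.7 0 -6.7 255; 1.5 -0.9 0 -8.4 255; 1.8 -1 0 -10 255; 2 -1.2 0 -11.7 255; 2.2 -1.3 0 -13.4 255"}}

```text
time_s: 35.9
tcp_pos: [545.1, -326.8, 144.9]
eef_rot: [-179.8, -0.2, 99.6]
wrist_force: [0.9, 0.3, -0.7]
finger_gap: 0.147
```

```bash
python3 - <<'E'
from h import *
go(647.3,-212,150,180)
E
```

```text
at [ 545.1 -326.8  144.9] 99.6 units: 1.60 2.00 -0.09 spin -13.40 len 154.0 q6 -108.13436088076732 t 35.9
```

>>> {"fn": "arm_command", "kwargs": {"rows": "0.2 0.25 0 -1.7 255; 0.4 0.5 0 -3.4 255; 0.6 0.75 0 -5.1 255; 0.8 1 0 -6.8 255; 1 1.25 0 -8.5 255; 1.2 1.5 0 -10.2 255; 1.4 1.75 0 -11.9 255; 1.57 1.98 0 -13.4 255"}}

```text
time_s: 36.9
tcp_pos: [647.2, -215.2, 144.7]
eef_rot: [179.9, -0.2, 179.9]
wrist_force: [0.8, -0.8, 0.0]
finger_gap: 0.145
```

>>> {"fn": "arm_command", "kwargs": {"rows": "0 0 0 0 255; 0 0 0 0 255; 0 0 0 0 255; 0 0 0 0 255; 0 0 0 0 255; 0 0 0 0 255; 0 0 0 0 255; 0 0 0 0 255"}}

```text
time_s: 37.9
tcp_pos: [648.1, -216.6, 147.3]
eef_rot: [-180.0, 0.0, 179.6]
wrist_force: [0.2, 0.1, -1.0]
finger_gap: 0.14
```

```bash
python3 - <<'E'
from h import *
s=readout.get_state();z=s['tcp_pos'][2];p=s['tcp_pos'][:2]
im,c=shot('wrist','w12.png'); t=np.radians(s['eef_rot'][2]); x=np.array([np.cos(t),np.sin(t)]);y=np.array([np.sin(t),-np.cos(t)])
C=p+61.3*x-.5*y; k=np.array([586,-212])-C; print('shift',k@x/60,k@y/60); go(*p,57,180)
th=np.linspace(0,2*np.pi,40)
for P,r,zz,col in [((586,-212),26,70,(255,0,0)),(C,18.5,z+20,(0,200,0))]:
    for u,v in proj(c,np.c_[P[0]+r*np.cos(th),P[1]+r*np.sin(th),0*th+zz]): cv2.circle(im,(int(round(u)),int(round(v))),1,col,-1)
cv2.imwrite('pics/w12c.png',cv2.resize(im[:300,120:520,::-1],None,fx=2,fy=2))
E
```

```text
shift 0.013833828469775813 0.07862155251769254
at [ 648.1 -216.6  147.3] 179.6 units: -0.00 0.00 1.50 spin -0.06 len 90.0 q6 -108.4816089731941 t 37.95
```

View pics/w12c.png

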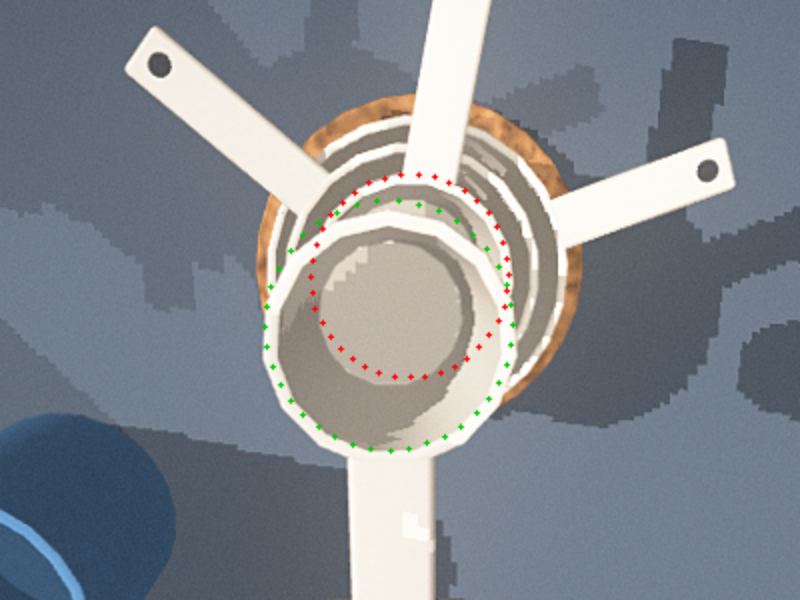

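The held cup's rim is about 1.5 mm below its overlay, and the third cup's rim shows a similar shift, so the relative offset of about (0.01, 0.075) units holds. The mug is clear at lower left.

>>> {"fn": "arm_command", "kwargs": {"rows": "0.01 0.07 0 -0.06 255; 0.01 0.075 0 -0.06 255; 0.01 0.075 0.2 -0.06 255; 0.01 0.075 0.4 -0.06 255; 0.01 0.075 0.6 -0.06 255; 0.01 0.075 0.7 -0.06 255; 0.01 0.075 0.75 -0.06 255; 0.01 0.075 0.75 -0.06 255"}}

```text
time_s: 38.95
tcp_pos: [647.6, -212.2, 102.3]
eef_rot: [-180.0, 0.0, 180.0]
wrist_force: [-0.3, 0.6, -0.1]
finger_gap: 0.144
```

>>> {"fn": "arm_command", "kwargs": {"rows": "0 0 0.08 0 255; 0 0 0.16 0 255; 0 0 0.24 0 255; 0 0 0.34 0 255; 0 0 0.44 0 255; 0 0 0.54 0 255; 0 0 0.62 0 255; 0 0 0.66 0 255"}}

```text
time_s: 39.95
tcp_pos: [647.4, -212.0, 62.2]
eef_rot: [180.0, -0.0, 180.0]
wrist_force: [-0.1, 0.4, -1.2]
finger_gap: 0.148
```

>>> {"fn": "arm_command", "kwargs": {"rows": "0 0 0.02 0 255; 0 0 0.04 0 255; 0 0 0.06 0 255; 0 0 0.07 0 255; 0 0 0.07 0 255; 0 0 0.07 0 255; 0 0 0.07 0 255; 0 0 0.07 0 255"}}

```text
time_s: 40.95
tcp_pos: [647.5, -212.1, 58.5]
eef_rot: [-180.0, 0.0, 180.0]
wrist_force: [0.3, -0.6, -0.7]
finger_gap: 0.145
```

>>> {"fn": "arm_command", "kwargs": {"rows": "0 0 0.01 0 255; 0 0 0.02 0 255; 0 0 0.03 0 255; 0 0 0.03 0 255; 0 0 0.03 0 255; 0 0 0.03 0 255; 0 0 0.03 0 255; 0 0 0.03 0 255"}}

```text
time_s: 41.95
tcp_pos: [648.2, -212.3, 57.4]
eef_rot: [-180.0, 0.1, 180.0]
wrist_force: [3.0, 0.7, 4.7]
finger_gap: 0.145
```

Contact came at the expected height. I'll release, rise and check.

>>> {"fn": "arm_command", "kwargs": {"rows": "0 0 0 0 100; 0 0 0 0 100; 0 0 0 0 100; 0 0 -0.4 0 100; 0 0 -0.9 0 100; 0 0 -1.5 0 100; 0 0 -2.1 0 100; 0 0 -2.1 0 100"}}

```text
time_s: 42.95
tcp_pos: [650.0, -213.3, 189.2]
eef_rot: [-179.7, 0.5, 180.0]
wrist_force: [0.5, -0.3, 0.5]
finger_gap: 0.604
```

```bash
python3 - <<'E'
from h import *
w,c=shot('wrist','w13.png'); s,_=shot('side','s13.png')
a=cv2.resize(w[20:260,180:460],(420,360)); b=cv2.resize(s[130:430,180:480],(360,360))
cv2.imwrite('pics/fin.png',np.hstack([a,b])[:,:,::-1])
a=cv2.imread('pics/side0.png').astype(int)[:,:,::-1]; d=np.abs(a-s).max(2)>60
print({k:int(d[y-12:y+12,x-12:x+12].sum()) for k,(x,y) in dict(mill=(270,285),jar=(374,195),salt=(263,163),mug=(413,330),tin=(352,115),black=(229,240),blue1=(270,352),blue2=(407,440)).items()})
E
```

```text
{'mill': 0, 'jar': 49, 'salt': 0, 'mug': 0, 'tin': 163, 'black': 0, 'blue1': 0, 'blue2': 0}
```

View pics/fin.png

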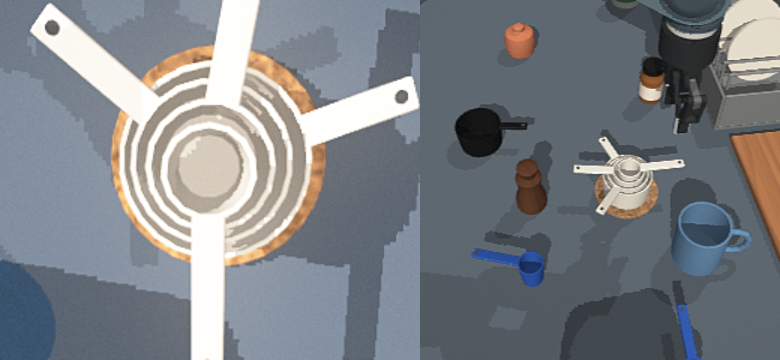

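```bash
python3 -c "
from plant import job_done; print(job_done())"
```

```text
the job is handed in; nothing more can be done
None
```

All four white cups are nested on the cork mat, set down from largest to smallest, and the job is handed in at about 43 s on the robot's clock.

- **Placing:** Each cup was pinched by its handle and set down at about the expected height, with only 2.5–5 N at contact.
- **Final check:** The last wrist and side pictures show four rims inside one another, centred on the mat to within a few millimetres, with the gripper clear above.
- **Other things:** Comparing the first and last side pictures showed no change at the mill, salt pot, mug, black cup or the two blue look-alikes. The check differed at the tin and the jar. The arm and gripper stand in front of the tin in the last picture, and close to the jar, which is visible and upright. The tool went nowhere near either at low height, so I take both differences as the arm or its shadow, but I did not confirm that with another view.
- **Measurements that failed:** Several automatic rim fits gave wrong results, on shaded or stacked rims and from a bad starting centre on the smallest cup. I improved the fit or used overlays and hand-read pixels, then checked those against the pictures. The wrist-camera overlays disagreed with the measured positions by up to about 1.5 mm, within the 5 mm play.

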